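Feed a slat through the guide jig with the push stick

ROBOT

A 6-joint arm with a two-finger parallel gripper is mounted at the origin on a cart in front of the work surface, level with it; the furniture and walls round the work are solid. World frame = base frame: x ahead of the robot, y to its left, z up, the work surface at z = 0. Lengths are in m, angles in rad, forces in N, time in s.
With the tool pointing down it reaches from about 0.375 to 0.975 m from the base axis. Payload 3.8 kg.
Tool frame: the origin (TCP) lies midway between the tips of the shut fingers; the grasp point (between the pads) lies 19 mm behind it; y points along the fingers, x is the direction in which the jaws open and shut, and the axes are right-handed (so a half turn about y gives the same grasp; the last joint's range is limited). The gripper opens to 85 mm and grips with 20 to 120 N. Pads are 22 mm wide; open, the fingers measure 114 mm over their backs; the gripper's body (76 mm by 85 mm) begins 54 mm behind the grasp point. The pads swing forward as they close: fully open they stand 13 mm farther back than shut.
Start: joints at [1.151, 0.264, 1.604, -0, 1.274, -0.037], TCP at [0.252, 0.626, 0.231] pointing down, gripper open.
Joint ranges: [-2.63, 2.63], [-0.94, 2.18], [0.31, 2.57], [-1.31, 4.45], [0, 2.66], [-2.55, 2.55]. Speed limits (rad/s): [2.57, 2.57, 3.14, 3.14, 3.14, 3.14].

INTERFACE

Orientations are given as a 3x3 rotation matrix whose columns are the frame's x, y, z axes.
In Python, from cell import observe, snapshot, hand_in gives the robot as it stands. The module is installed in compiled form; this text tells all that it offers.
- The arm moves only by the tool servo_tool, never from a script. Its arguments are lists of equal length, an entry for each row: "offset": the shift along the tool's x, y, z each as a share of 0.05 m, from -1 to 1, a list of three; "rotation": the turn, a rotation vector about the tool's x, y, z each as a share of 5 degrees, from -1 to 1, a list of three. A call has 1 to 20 rows; each row shifts and turns the commanded pose from where the row before left it, along the tool's axes as they then stand; what a row does not reach is not made up. A row lasts 1/10 s, in which the tool goes at most 50 mm and 8.59 degrees, less where a joint would pass 70% of its speed; a pose out of reach is approached as far as the arm can. A call with a number of a shift or a turn outside -1 to 1 is refused whole. A call with a gripper value outside its range is refused whole. "gripper" is the opening, from -1 (shut) to 1 (fully open), set as the call begins (left out, the last holds). The fingers move at their own pace and stop on an object; "grip_force" is the grip in N (left out, the last holds). Time passes only in rows, so rows that do not move let the fingers close. It gives the time, the measured TCP pose, the force and the opening at its end, in the units of the state.
- observe(): the state, without advancing time (a new reading comes with each control period).
- snapshot(name): name is "side" or "top" or "wrist"; returns a dict with "frame" (480x640x3 uint8, blue, green, red), "z_map" (480x640 float32, m along the optical axis (not along the pixel's ray), 0 where there is no reading), "K" (3x3 intrinsics, pixels), "R" (3x3) and "t" (3): a world point X has camera coordinates R X + t. Camera axes: x right, y down, z forward; pixel columns grow to the right and rows downward; lengths in m; the calibration is good to about 2 mm. A picture is of the moment at which its call begins.
- hand_in(): hands the job in, once; it reports no verdict.
The state is a dict: "time": time; "joints": joint angles; "qvel": joint speeds; "tau": joint torques, N m; "tcp_pos": TCP position; "ee_rot": TCP orientation; "force": force on the tool from outside, world axes, zero at the start; "torque": the same for the moment, N m; "gripper_width": opening from 0.0 (shut) to 1.0 (fully open).
Only numpy, scipy, OpenCV 4.12 (cv2) and the standard library are available. Lean on these libraries where they do the work, as an engineer would, in place of code of your own. Each camera call takes 0.05 s, during which the arm holds its last target. There are 200 camera calls.

TASK

Pick up the push stick by its handle and use its nose to feed the small wooden slat along the guide channel and under the bridge, until the whole slat has come out past the far ends of the rails and lies flat on the jig's base in front of the end stop. Push the slat with the stick only: never touch it with the gripper and never lift it out of the channel. Then draw the stick back out of the channel and leave it standing upright on its sole on the bench top, off the jig.

Things in the scene. Friction and masses are not known exactly. Their poses are not given: they have to be found in the camera images.
- jig: Fixed wooden jig. Origin: bench level, channel centre, mid-rails; +x = feed direction, to the end stop; z up. mm: base plate x -120..160, 84 wide, top (channel floor) z 10. Two dark rails x -60..60, 14 thick, tops z 34, channel 36 wide; flared wings at the infeed to x -86. Metal-topped bridge across the rails x 15..50, underside z 44, top z 55. End stop strip x 150..160, top z 22.
- slat: Small pale wooden slat, 50 long (x) x 28 wide (y) x 18 mm high, about 60 g, lying on the jig's base at the infeed mouth, partly or wholly between the rails, its length along the channel. Origin at the centre of its underside.
- push_stick: Plywood push stick, 130 g, standing on the bench: sole 160 long (x) x 22 wide x 18 mm high with one upright handle block, 50 long (x) x 20 thick (y), rising to 72 mm. Origin on the underside below the handle's middle; +x to the nose, 110 mm ahead; tail 50 mm behind. Grip the handle across its 20 mm from above, 40 to 65 mm up: the fingers then clear the rails.
- stick_nose (a point): Middle of the lower edge of the push stick's nose: the point of the stick that meets the slat, 110 mm ahead of the stick's origin, at the level of the sole's underside. Axes as the stick's.
Things that resemble listed ones, but are neither listed nor needed, are in the scene too. There is more than one size of the slat; the job needs the larger.

How it is judged:
On the way:
1. the push stick's nose is between the rails, behind the slat, which has not yet passed the bridge (x of stick_nose in the frame of jig above -0.055 m and y of stick_nose in the frame of jig between -0.018 and 0.018 m and z of stick_nose in the frame of jig between 0.005 and 0.028 m and x of slat in the frame of jig below 0.06 m), for 0.1 s.
At the end, for the whole second after the job is handed in: The slat lies flat and still on the jig's base, wholly past the rails (centre 85 to 128 mm along the jig's x, so before the end stop) and within 30 mm of the channel's centre line; the push stick stands upright and still on the bench top, off the jig (origin and nose within 5 mm of bench level) (x of slat in the frame of jig between 0.085 and 0.128 m and y of slat in the frame of jig between -0.03 and 0.03 m and z of slat in the frame of jig between 0.005 and 0.015 m and angle between each of slat, push_stick's own z axis and vertical below 0.1 rad and linear speed of each of slat, push_stick below 0.01 m/s and height (world z) of push_stick between -0.005 and 0.005 m and height (world z) of stick_nose between -0.005 and 0.005 m); the robot touches nothing.
It fails at once if the gripper or arm touches the slat (contact force between any of the fingers, the arm and slat above 0.3 N).
It fails at once if the slat is lifted off the channel's floor (its underside more than 15 mm above it) (z of slat in the frame of jig above 0.025 m).
It also fails if it takes over 48 s, if anything falls off the work surface, if the arm or the gripper's body presses on something with over 40 N, if the wrist force passes 120 N, or if a joint passes its speed limit or range.

## Working session

There is one attempt and no reset: what is moved stays moved. The work goes in short steps, Python scripts to look and compute and a tool call to move; the robot and the scene stay as the last step left them, time stands still between calls to the robot, and variables do not carry over. Pictures are saved under pics/ and viewed, on a budget of 10 in all, crops included, one or two more only if the job needs it, and the job is handed in when it is done.

Besides the shell and the picture viewer there is one more tool, called as name(argument=value, ...) on one line, values as JSON. servo_tool: Moves the arm, as the interface text tells. Shift numbers are shares of 0.05 m and turn numbers shares of 5 degrees, none past 1 either way. Its arguments: {"type":"object","properties":{"offset":{"type":"array"},"rotation":{"type":"array"},"gripper":{"type":"number"},"grip_force":{"type":"number"}},"required":["offset","rotation"]}

```bash
mkdir -p pics; cat > h.py <<'E'
import numpy as np, cv2
from cell import observe, snapshot, hand_in
def cloud(s):
    z=s["z_map"];v,u=np.indices(z.shape);K=s["K"]
    c=np.stack([(u-K[0,2])/K[0,0]*z,(v-K[1,2])/K[1,1]*z,z],-1)
    return (c-s["t"])@s["R"]   # world
def ray(s,u,v,h):
    d=s["R"].T@np.linalg.inv(s["K"])@[u,v,1];o=-s["R"].T@s["t"]
    return o+d*(h-o[2])/d[2]
E
python3 - <<'E'
from h import *
for n in ("top","side"):
    s=snapshot(n);cv2.imwrite(f"pics/{n}0.png",s["frame"]);np.savez(f"{n}0.npz",**s)
    print(n,-s["R"].T@s["t"],s["K"][0,0],s["R"].round(2).tolist())
o=observe();print(o["time"],o["tcp_pos"],o["ee_rot"],o["force"])
E
```

```text
top [ 0.42029598 -0.06181167  1.15094614] 566.6049040648859 [[0.01, -1.0, -0.0], [-0.99, -0.01, -0.17], [0.17, 0.0, -0.99]]
side [0.79152259 0.70118577 0.98538819] 621.9588984204199 [[-0.97, 0.25, -0.01], [0.19, 0.74, -0.64], [-0.15, -0.62, -0.77]]
0.1 [0.2518596  0.62554207 0.23007785] [[ 3.73518915e-01 -8.30504166e-04 -9.27622192e-01]
 [ 9.27620371e-01 -1.83963883e-03  3.73519829e-01]
 [-2.01669958e-03 -9.99997963e-01  8.32526825e-05]] [-3.27368189e-01 -3.69886318e-01 -7.38920166e-05]
```

View pics/top0.png

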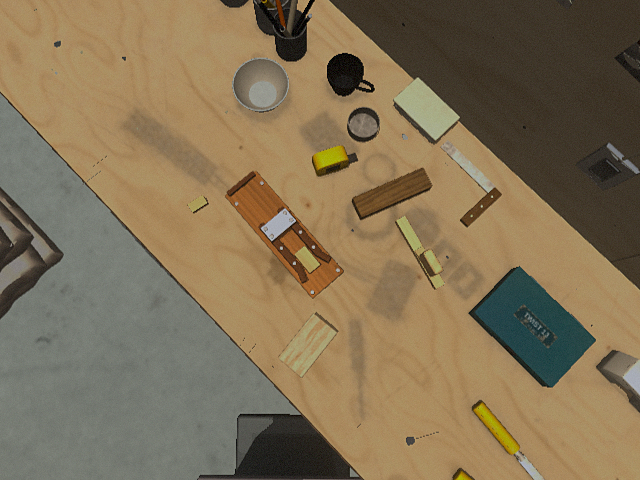

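View pics/side0.png

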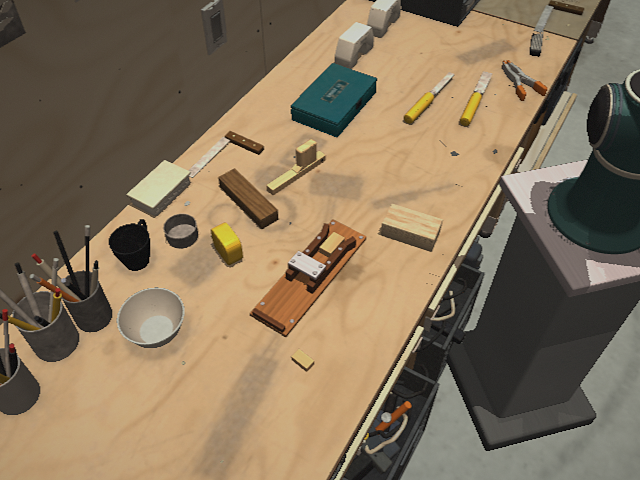

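The top view shows the jig from its infeed at (313,290) to the end stop at (243,180), with the slat at (307,260). The push stick's nose is at (402,218), its handle at (430,262) and its tail at (440,287). The side view agrees: the handle is at (305,152) and the bridge at (306,264). The small decoy slat lies off the jig.

```bash
cat > m.py <<'E'
from h import *
def top(s): 
    c=cloud(s); return c, cv2.cvtColor(s["frame"],cv2.COLOR_BGR2HSV)
def rect(P):
    r=cv2.minAreaRect(P[:,:2].astype(np.float32)*1000); return np.round(cv2.boxPoints(r),1).tolist(),np.round(r[0],1),np.round(r[1],1)
def ontoplane(s,mask,h):
    v,u=np.nonzero(mask);d=(np.linalg.inv(s["K"])@np.stack([u,v,np.ones(len(u))])).T@s["R"];o=-s["R"].T@s["t"]
    return o+d*((h-o[2])/d[:,2])[:,None]
def big(m):
    m=cv2.morphologyEx(m.astype(np.uint8),cv2.MORPH_OPEN,np.ones((2,2)));n,l,st,_=cv2.connectedComponentsWithStats(m)
    return l==1+np.argmax(st[1:,4])
E
python3 - <<'E'
from m import *
s=dict(np.load("top0.npz"));c,h=top(s)
for (u,v) in [(305,285),(258,205),(243,180),(278,224),(307,260),(298,268),(405,222),(415,245),(432,260),(437,283),(360,300),(425,262)]:
    print((u,v),h[v,u],c[v,u].round(4))
E
```

```text
(305, 285) [ 13 183 169] [ 0.5222 -0.0448  0.011 ]
(258, 205) [ 13 191 152] [0.6856 0.0542 0.0134]
(243, 180) [ 11 178  93] [0.7361 0.0857 0.0219]
(278, 224) [113  17 181] [0.6389 0.0097 0.0504]
(307, 260) [ 24 116 173] [ 0.5711 -0.0483  0.0246]
(298, 268) [ 13 190  90] [ 0.5534 -0.0308  0.0362]
(405, 222) [ 30  98 171] [ 0.6521 -0.2467  0.0197]
(415, 245) [ 29 102 170] [ 0.6045 -0.2658  0.0217]
(432, 260) [ 32  91 171] [ 0.5672 -0.2883  0.0745]
(437, 283) [ 25 111 167] [ 0.5286 -0.3091  0.0176]
(360, 300) [ 18 116 171] [ 0.4938 -0.156   0.004 ]
(425, 262) [ 18 144  78] [ 0.5662 -0.2793  0.0515]
```

```bash
cat > run1.py <<'E'
from m import *
s=dict(np.load("top0.npz"));c,h=top(s)
roi=np.zeros((480,640),bool);roi[165:305,215:350]=1
J=big(roi&(h[...,0]<16)&(h[...,1]>155))
v,u=np.nonzero(J)
print("jig rect @10mm",rect(ontoplane(s,J,.01)))
S=big(roi&(h[...,0]>=19)&(h[...,0]<40)&(h[...,1]>70)&(c[...,2]>.015))
print("slat @28",S.sum(),rect(ontoplane(s,S,.028)))
roi[:]=0;roi[205:300,385:455]=1
P=big(roi&(c[...,2]>.012))
H=big(roi&(c[...,2]>.062))
print("handle top",H.sum(),np.median(c[H][:,2]),rect(ontoplane(s,H,.072)))
Z=P&(c[...,2]<.03)&(c[...,2]>.012)
print("sole",Z.sum(),rect(ontoplane(s,Z,.018)))
M=roi&(h[...,0]<16)
b=roi*0
B=np.zeros((480,640,3),np.uint8);B[...,0]=S*255;B[...,1]=Z*255;B[...,2]=(J|H)*255
cv2.imwrite("pics/mask.png",cv2.resize(np.hstack([s["frame"][160:310,215:460],B[160:310,215:460]]),None,fx=1.6,fy=1.6))
for n in ("side",):
    s=dict(np.load("side0.npz"));c,h=top(s)
    roi=np.zeros((480,640),bool);roi[205:345,240:375]=1
    print("side jig",rect(ontoplane(s,big(roi&(h[...,0]<16)&(h[...,1]>155)),.01)))
    roi[:]=0;roi[130:200,260:335]=1
    H=big(roi&(c[...,2]>.068)&(h[...,1]>50));print("handle",rect(ontoplane(s,H,.072)))
    Z=big(roi&(c[...,2]>.012)&(h[...,0]>22));print("sole",rect(c[Z&(c[...,2]<.026)]))
E
python3 run1.py
```

```text
jig rect @10mm ([[494.20001220703125, -61.599998474121094], [549.5999755859375, -124.4000015258789], [761.7999877929688, 62.599998474121094], [706.4000244140625, 125.4000015258789]], array([6.28e+02, 5.00e-01]), array([282.8,  83.8]))
slat @28 330 ([[543.2000122070312, -55.70000076293945], [561.9000244140625, -76.80000305175781], [598.2999877929688, -44.599998474121094], [579.5999755859375, -23.5]], array([570.8, -50.1]), array([48.6, 28.2]))
handle top 278 0.07186437073269786 ([[535.7000122070312, -291.70001220703125], [545.9000244140625, -311.8999938964844], [590.0, -289.6000061035156], [579.7000122070312, -269.3999938964844]], array([ 562.8, -290.7]), array([49.4, 22.7]))
sole 626 ([[515.9000244140625, -304.5], [527.4000244140625, -324.79998779296875], [663.9000244140625, -247.60000610351562], [652.4000244140625, -227.3000030517578]], array([ 589.9, -276.1]), array([156.8,  23.3]))
side jig ([[495.29998779296875, -52.900001525878906], [550.5, -115.80000305175781], [760.7999877929688, 68.5999984741211], [705.5999755859375, 131.5]], array([628. ,   7.8]), array([279.7,  83.7]))
handle ([[539.5, -285.70001220703125], [549.7999877929688, -304.1000061035156], [593.5, -279.70001220703125], [583.2000122070312, -261.29998779296875]], array([ 566.5, -282.7]), array([50., 21.]))
sole ([[591.7000122070312, -258.0], [600.9000244140625, -276.3999938964844], [668.2999877929688, -242.60000610351562], [659.0999755859375, -224.3000030517578]], array([ 630. , -250.3]), array([75.4, 20.5]))
```

View pics/mask.png

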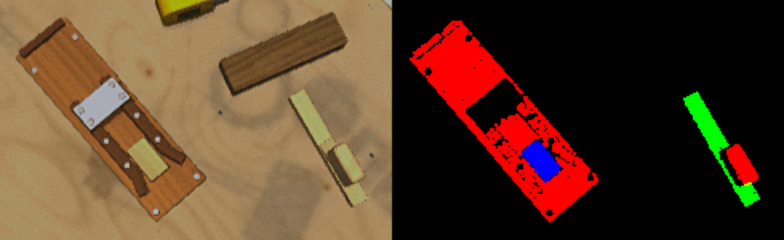

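The two views give consistent directions: jig yaw 41.4°, stick yaw about 28.5°. Their positions differ by about 7 mm, so I'll check with the wrist camera. The mask picture shows clean segments. First I'll turn the tool about 130° and then move over the stick.

servo_tool(offset=[[0, 0, 0], [0, 0, 0], [0, 0, 0], [0, 0, 0], [0, 0, 0], [0, 0, 0], [0, 0, 0], [0, 0, 0], [0, 0, 0], [0, 0, 0], [0, 0, 0], [0, 0, 0], [0, 0, 0]], rotation=[[0, 1, 0], [0, 1, 0], [0, 1, 0], [0, 1, 0], [0, 1, 0], [0, 1, 0], [0, 1, 0], [0, 1, 0], [0, 1, 0], [0, 1, 0], [0, 1, 0], [0, 1, 0], [0, 1, 0]], gripper=1)

```text
time: 1.4
tcp_pos: [0.2519, 0.6257, 0.2305]
ee_rot: [[0.999, -0.001, -0.05], [0.05, -0.001, 0.999], [-0.001, -1.0, -0.001]]
force: [0.4, 0.7, 0.6]
gripper_width: 1.001
```

servo_tool(offset=[[0, 0, 0], [0, 0, 0], [0, 0, 0], [0, 0, 0], [0, 0, 0], [0, 0, 0], [0, 0, 0], [0, 0, 0], [0, 0, 0], [0, 0, 0], [0, 0, 0], [0, 0, 0], [0, 0, 0]], rotation=[[0, 1, 0], [0, 1, 0], [0, 1, 0], [0, 1, 0], [0, 1, 0], [0, 1, 0], [0, 1, 0], [0, 1, 0], [0, 1, 0], [0, 1, 0], [0, 1, 0], [0, 1, 0], [0, 1, 0]])

```text
time: 2.7
tcp_pos: [0.2519, 0.6257, 0.2305]
ee_rot: [[0.467, -0.001, 0.884], [-0.884, -0.001, 0.467], [0.001, -1.0, -0.001]]
force: [-0.1, -0.3, 0.4]
gripper_width: 1.001
```

servo_tool(offset=[[0.95, 0, -0.15], [0.95, 0, -0.15], [0.95, 0, -0.15], [0.95, 0, -0.15], [0.95, 0, -0.15], [0.95, 0, -0.15], [0.95, 0, -0.15], [0.95, 0, -0.15], [0.95, 0, -0.15], [0.95, 0, -0.15], [0.95, 0, -0.15], [0.95, 0, -0.15], [0.95, 0, -0.15], [0.95, 0, -0.15], [0.95, 0, -0.15], [0.95, 0, -0.15], [0.95, 0, -0.15], [0.95, 0, -0.15], [0.95, 0, -0.15], [0, 0, 0]], rotation=[[0, 0, 0], [0, 0, 0], [0, 0, 0], [0, 0, 0], [0, 0, 0], [0, 0, 0], [0, 0, 0], [0, 0, 0], [0, 0, 0], [0, 0, 0], [0, 0, 0], [0, 0, 0], [0, 0, 0], [0, 0, 0], [0, 0, 0], [0, 0, 0], [0, 0, 0], [0, 0, 0], [0, 0, 0], [0, 0, 0]])

```text
time: 4.7
tcp_pos: [0.5519, -0.2425, 0.2303]
ee_rot: [[0.466, -0.0, 0.885], [-0.885, -0.002, 0.466], [0.002, -1.0, -0.001]]
force: [-0.3, 0.8, -0.8]
gripper_width: 0.999
```

```bash
python3 - <<'E'
from h import *
s=snapshot("wrist");cv2.imwrite("pics/w1.png",s["frame"]);np.savez("w1.npz",**s)
o=observe();print(o["time"],o["tcp_pos"],o["ee_rot"].round(4) if hasattr(o["ee_rot"],"round") else o["ee_rot"]);print(-s["R"].T@s["t"],s["R"].round(2).tolist(),s["K"][0,0])
E
```

```text
4.75 [ 0.55098018 -0.23974561  0.23014306] [[ 4.672e-01 -1.500e-03  8.842e-01]
 [-8.842e-01  5.000e-04  4.672e-01]
 [-1.100e-03 -1.000e+00 -1.100e-03]]
[ 0.61141835 -0.20960734  0.37316187] [[0.47, -0.88, 0.0], [-0.85, -0.45, 0.27], [-0.23, -0.13, -0.96]] 338.46859018739127
```

View pics/w1.png

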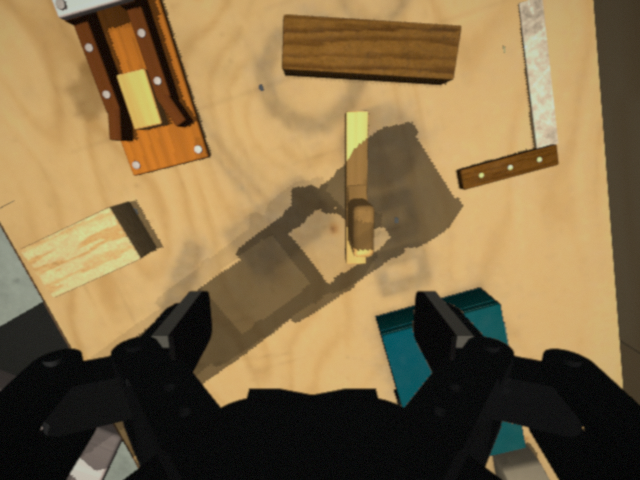

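The wrist view shows the stick's nose at (357,111), tail at (356,263) and handle top around (363,228). The slat in the jig mouth is at (139,98), and the jig's infeed edge runs from (137,174) to (209,157).

```bash
python3 - <<'E'
from m import *
s=dict(np.load("w1.npz"));c,h=top(s)
print("bench z",np.median(c[100:180,240:300,2]), "handle z",c[235,363], "sole z",c[150,356])
roi=np.zeros((480,640),bool);roi[95:280,335:385]=1
H=big(roi&(c[...,2]>.064));print("handle",H.sum(),rect(ontoplane(s,H,.072)), rect(c[H]))
P=big(roi&(c[...,2]>.010));v,u=np.nonzero(P);print("P px",u.min(),u.max(),v.min(),v.max())
Z=P&(c[...,2]<.024);print("sole",rect(ontoplane(s,Z,.018)))
roi[:]=0;roi[60:135,105:170]=1
S=big(roi&(h[...,0]>=19)&(h[...,1]>70)&(h[...,2]>110));print("slat",S.sum(),rect(ontoplane(s,S,.028)),c[98,139])
for p in [(137,174),(209,157)]: print("infeed corner",ray(s,*p,.01))
E
```

```text
bench z 0.00027515198994743615 handle z [ 0.5633002  -0.28867516  0.07243664] sole z [ 0.62851186 -0.25179642  0.01829493]
handle 1107 ([[540.4000244140625, -292.29998779296875], [550.0, -309.0], [593.0, -284.3999938964844], [583.5, -267.70001220703125]], array([ 566.7, -288.4]), array([49.6, 19.3])) ([[520.7999877929688, -317.8999938964844], [551.2000122070312, -343.3999938964844], [641.7999877929688, -235.10000610351562], [611.4000244140625, -209.60000610351562]], array([ 581.3, -276.5]), array([141.2,  39.6]))
P px 347 375 112 264
sole ([[516.9000244140625, -304.29998779296875], [531.7999877929688, -330.70001220703125], [670.7000122070312, -252.39999389648438], [655.7999877929688, -225.89999389648438]], array([ 593.8, -278.3]), array([159.5,  30.3]))
slat 1611 ([[543.7999877929688, -51.900001525878906], [561.9000244140625, -73.19999694824219], [599.5, -41.29999923706055], [581.4000244140625, -20.0]], array([571.6, -46.6]), array([49.3, 28. ])) [ 0.57331465 -0.04501348  0.02816572]
infeed corner [ 0.49952471 -0.06041537  0.01      ]
infeed corner [ 0.55113413 -0.12070905  0.01      ]
```

servo_tool(offset=[[0, 0, 0], [0.5, 0.5, -0.1], [0.5, 0.5, -0.1], [0, 0.5, 0], [0, 0.5, 0], [0, 0, 0], [0, 0, 0], [0, 0, 0]], rotation=[[0, -0.33, 0], [0, 0, 0], [0, 0, 0], [0, 0, 0], [0, 0, 0], [0, 0, 0], [0, 0, 0], [0, 0, 0]])

```text
time: 5.55
tcp_pos: [0.5682, -0.2852, 0.1334]
ee_rot: [[0.497, 0.003, 0.868], [-0.868, -0.001, 0.497], [0.002, -1.0, 0.002]]
force: [-1.3, -0.5, 0.2]
gripper_width: 0.994
```

```bash
python3 - <<'E'
from m import *
s=snapshot("wrist");cv2.imwrite("pics/w2.png",s["frame"]);np.savez("w2.npz",**s)
o=observe();R=np.array(o["ee_rot"]);print(o["time"],o["tcp_pos"],R.round(4).tolist())
c,h=top(s);K=s["K"]
p=K@(s["R"]@np.array([.5667,-.2884,.072])+s["t"]);p=(p/p[2])[:2].astype(int);print(p)
roi=np.zeros((480,640),bool);roi[max(0,p[1]-80):p[1]+80,p[0]-60:p[0]+60]=1
H=big(roi&(c[...,2]>.064)&(c[...,2]<.08));print("handle",H.sum(),rect(ontoplane(s,H,.072)))
Z=big((c[...,2]>.012)&(c[...,2]<.024)&(h[...,0]>18)&(np.abs(c[...,0]-.59)<.1)&(np.abs(c[...,1]+.275)<.07));print("sole",rect(ontoplane(s,Z,.018)))
E
```

```text
5.6 [ 0.56841983 -0.28556354  0.13369454] [[0.4968, 0.0031, 0.8678], [-0.8678, -0.0017, 0.4968], [0.003, -1.0, 0.0019]]
[316 261]
handle 2210 ([[540.7999877929688, -291.79998779296875], [550.4000244140625, -308.79998779296875], [593.7000122070312, -284.29998779296875], [584.0, -267.29998779296875]], array([ 567.2, -288.1]), array([49.7, 19.6]))
sole ([[591.0, -262.6000061035156], [601.7000122070312, -281.5], [666.5999755859375, -244.89999389648438], [655.9000244140625, -226.0]], array([ 628.8, -253.7]), array([74.5, 21.7]))
```

View pics/w2.png

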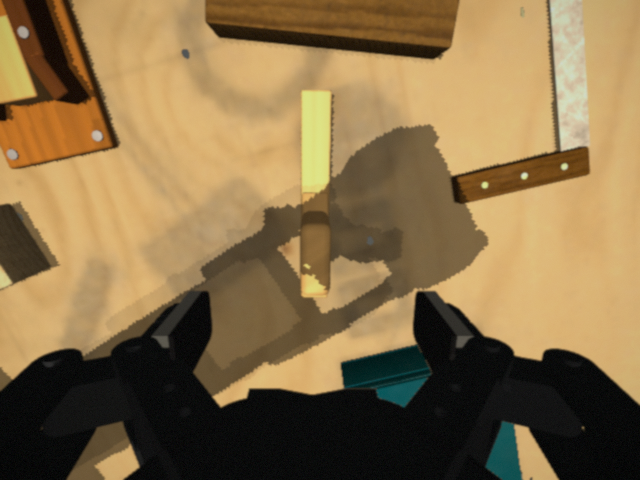

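The wrist picture shows the handle upright at (316,255) and the nose at (316,92), centred between the jaws. Its fitted centre (567,-288) mm agrees with the previous reading. Now I'll descend and grip.

servo_tool(offset=[[0.03, 0.4, -0.05], [0, 0.4, 0], [0, 0.4, 0], [0, 0.4, 0], [0, 0.36, 0], [0, 0, 0], [0, 0, 0]], rotation=[[0, 0, 0], [0, 0, 0], [0, 0, 0], [0, 0, 0], [0, 0, 0], [0, 0, 0], [0, 0, 0]])

```text
time: 6.3
tcp_pos: [0.5664, -0.2884, 0.0345]
ee_rot: [[0.496, 0.001, 0.868], [-0.868, -0.001, 0.496], [0.001, -1.0, 0.001]]
force: [1.1, 0.2, -0.2]
gripper_width: 1.004
```

servo_tool(offset=[[0, 0, 0], [0, 0, 0], [0, 0, 0], [0, 0, 0], [0, 0, 0], [0, 0, 0], [0, 0, 0], [0, 0, 0]], rotation=[[0, 0, 0], [0, 0, 0], [0, 0, 0], [0, 0, 0], [0, 0, 0], [0, 0, 0], [0, 0, 0], [0, 0, 0]], gripper=-1, grip_force=60)

```text
time: 7.1
tcp_pos: [0.566, -0.2884, 0.0339]
ee_rot: [[0.496, 0.001, 0.868], [-0.868, -0.0, 0.496], [0.001, -1.0, 0.0]]
force: [-0.0, 0.3, 4.8]
gripper_width: 0.227
```

Gripped, with opening 0.227 (about 20 mm). Next I lift, yaw to the jig and hover behind the infeed.

servo_tool(offset=[[0, -0.4, 0], [0, -0.4, 0], [0, -0.4, 0], [0, -0.4, 0], [0, -0.4, 0], [0, -0.2, 0], [-0.6, 0, -0.03], [-0.6, 0, -0.03], [-0.6, 0, -0.03], [-0.6, 0, -0.03], [-0.6, 0, -0.03], [-0.6, 0, -0.03], [0, 0, 0], [0, 0, 0]], rotation=[[0, 0, 0], [0, 0, 0], [0, 0, 0], [0, -0.8, 0], [0, -0.8, 0], [0, -0.7, 0], [0, 0, 0], [0, 0, 0], [0, 0, 0], [0, 0, 0], [0, 0, 0], [0, 0, 0], [0, 0, 0], [0, 0, 0]])

```text
time: 8.5
tcp_pos: [0.4397, -0.1583, 0.1427]
ee_rot: [[0.659, -0.0, 0.752], [-0.752, -0.0, 0.659], [-0.0, -1.0, -0.0]]
force: [0.4, 0.1, -1.5]
gripper_width: 0.228
```

```bash
python3 - <<'E'
from m import *
s=snapshot("wrist");cv2.imwrite("pics/w3.png",s["frame"]);np.savez("w3.npz",**s)
o=observe();R=np.array(o["ee_rot"]);print(o["time"],o["tcp_pos"],R.round(4).tolist(),o["gripper_width"])
c,h=top(s)
S=big((h[...,0]>=19)&(h[...,0]<40)&(h[...,1]>70)&(abs(c[...,2]-.028)<.008)&(np.hypot(c[...,0]-.572,c[...,1]+.047)<.04));print("slat",S.sum(),rect(ontoplane(s,S,.028)))
E
```

```text
8.55 [ 0.4405247  -0.1588728   0.14314368] [[0.6591, 0.0004, 0.752], [-0.752, -0.0004, 0.6591], [0.0006, -1.0, 0.0001]] 0.23078713640446694
slat 784 ([[545.4000244140625, -51.900001525878906], [562.7000122070312, -72.0], [571.5, -64.4000015258789], [554.2000122070312, -44.29999923706055]], array([558.5, -58.2]), array([11.7, 26.5]))
```

View pics/w3.png

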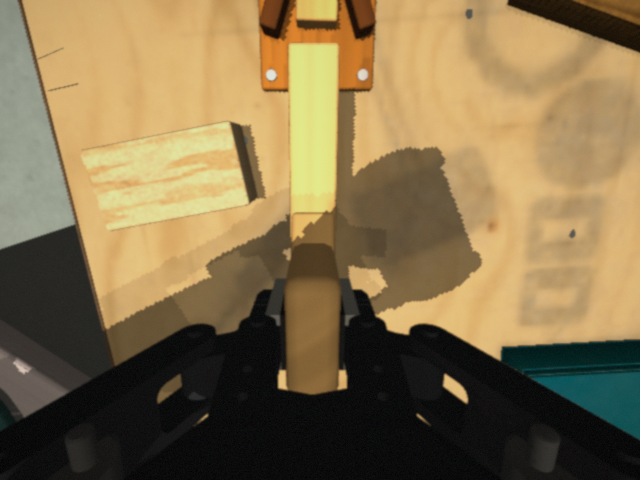

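The picture shows the stick's nose edge at row 43, columns 290–338. The jig infeed edge is at row 90, columns 262–374, with its screws at (271,75) and (362,74). The slat lies ahead, centred at column 317.

```bash
python3 - <<'E'
from m import *
s=dict(np.load("w3.npz"));c,h=top(s)
tcp=np.array([.4400,-.1585,.143]);R=np.array([[.659,0,.752],[-.752,0,.659],[0,-1,0]])
J=(h[...,0]<16)&(h[...,1]>150)&(c[...,2]>.004)&(c[...,2]<.018);J[130:]=0;J[:,:240]=0;J[:,400:]=0
v,u=np.nonzero(J)
L=np.array([[u[v==r].min(),u[v==r].max()] for r in range(50,86)]);print(L[::9].tolist())
col=[v[u==k].max() for k in (268,280,345,355,368)];print(col)
def t(p):return ((p-tcp)@R*1000).round(1)
for r in (50,68,85):
    a,b=L[r-50]; A=ray(s,a-.5,r,.01);B=ray(s,b+.5,r,.01);print("row",r,"tool L/R",t(A),t(B),"mid",t((A+B)/2))
for k,r in zip((268,280,345,355,368),col):print("infeed",t(ray(s,k,r+.5,.01)))
for p in [(290,43),(338,43),(290,150),(338,150)]:print("nose",t(ray(s,*p,.127)))
S=big((h[...,0]>=19)&(h[...,0]<40)&(h[...,1]>70)&(abs(c[...,2]-.028)<.008)&(np.hypot(c[...,0]-.572,c[...,1]+.047)<.04))
q=ontoplane(s,S,.028);q=((q-tcp)@R*1000);print("slat tool x",q[:,0].min(),q[:,0].max(),"rear z",np.percentile(q[:,2],1))
E
```

```text
[[261, 373], [261, 372], [261, 372], [262, 371]]
[np.int64(90), np.int64(90), np.int64(89), np.int64(90), np.int64(88)]
row 50 tool L/R [-39.  133.  135.5] [ 43.7 133.  135.6] mid [  2.4 133.  135.6]
row 68 tool L/R [-39.5 133.  123.5] [ 43.6 133.  123.6] mid [  2.1 133.  123.6]
row 85 tool L/R [-39.2 133.  111.9] [ 43.4 133.  112. ] mid [  2.1 133.  111.9]
infeed [-34.4 133.  108.1]
infeed [-25.4 133.  108.1]
infeed [ 23.6 133.  108.8]
infeed [ 31.2 133.  108.1]
infeed [ 40.9 133.  109.6]
nose [-10.5  16.  109.5]
nose [  9.6  16.  109.6]
nose [-11.2  16.   66.1]
nose [10.6 16.  66.2]
slat tool x -10.68534293769011 15.90913538980906 rear z 149.83005043858853
```

Stick and jig are parallel within noise, and the centre line is 2.3 mm to tool +x. The nose sits at jig x of about -118, with the slat's rear at about -78. I shift, lower the sole to about 12 mm and check.

servo_tool(offset=[[0.05, 0, 0.2], [0, 0.3, 0.2], [0, 0.4, 0], [0, 0.4, 0], [0, 0.4, 0], [0, 0.3, 0], [0, 0.12, 0], [0, 0, 0], [0, 0, 0]], rotation=[[0, 0, 0], [0, 0, 0], [0, 0, 0], [0, 0, 0], [0, 0, 0], [0, 0, 0], [0, 0, 0], [0, 0, 0], [0, 0, 0]])

```text
time: 9.45
tcp_pos: [0.4581, -0.1478, 0.0478]
ee_rot: [[0.659, 0.001, 0.752], [-0.752, -0.0, 0.659], [0.001, -1.0, 0.0]]
force: [0.2, 0.4, -1.6]
gripper_width: 0.23
```

```bash
python3 - <<'E'
from m import *
s=snapshot("wrist");np.savez("w4.npz",**s);cv2.imwrite("pics/w4.png",s["frame"])
o=observe();print(o["time"],o["tcp_pos"],o["force"])
s=snapshot("side");cv2.imwrite("pics/s4.png",cv2.resize(s["frame"][190:340,230:430],None,fx=4,fy=4))
E
```

```text
9.5 [ 0.45823305 -0.14786439  0.0481465 ] [ 0.89741057  0.58965883 -1.78987971]
```

View pics/w4.png

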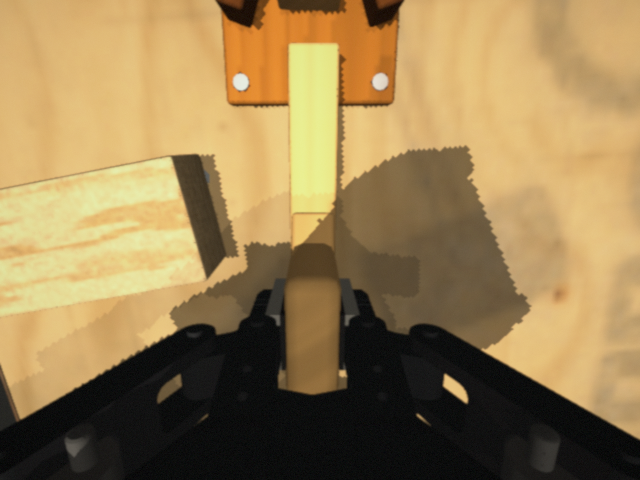

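The nose is now over the infeed plate, with its edge at row 43, column 314. The plate centre is at column 310.5, about 2 mm to the left, and the wings and slat are just ahead. I correct by 1.5 mm and feed in.

servo_tool(offset=[[-0.03, 0.02, 0], [0, 0, 0.15], [0, 0, 0.2], [0, 0, 0.2], [0, 0, 0.2], [0, 0, 0.2], [0, 0, 0.25], [0, 0, 0]], rotation=[[0, 0, 0], [0, 0, 0], [0, 0, 0], [0, 0, 0], [0, 0, 0], [0, 0, 0], [0, 0, 0], [0, 0, 0]])

```text
time: 10.35
tcp_pos: [0.5029, -0.1058, 0.0465]
ee_rot: [[0.66, 0.001, 0.751], [-0.751, 0.0, 0.66], [0.001, -1.0, 0.001]]
force: [0.3, -0.6, -1.6]
gripper_width: 0.226
```

```bash
python3 - <<'E'
from m import *
s=snapshot("wrist");np.savez("w5.npz",**s)
o=observe();print(o["time"],o["tcp_pos"],o["force"])
t=snapshot("side")
cv2.imwrite("pics/s5.png",np.hstack([cv2.resize(s["frame"][0:300,180:460],(373,400)),cv2.resize(t["frame"][200:340,240:380],(400,400))]))
E
```

```text
10.4 [ 0.50200323 -0.10609632  0.04630866] [-0.65144552  0.03205431 -2.14013425]
```

View pics/s5.png

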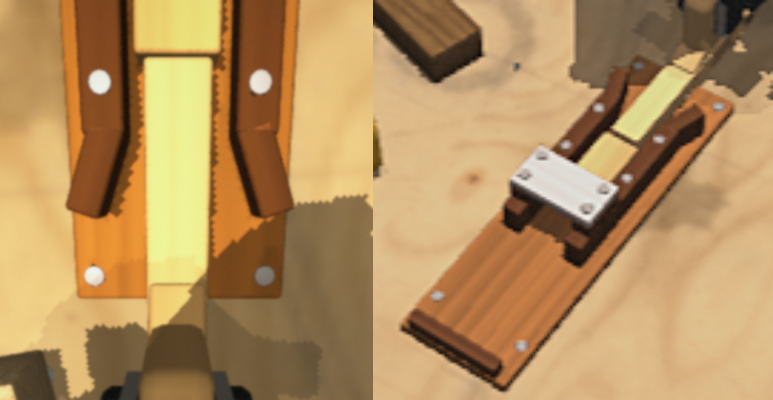

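Side and wrist views both show the nose inside the channel, centred and parallel between the rails, with the slat ahead of it about to go under the bridge. I continue the feed.

servo_tool(offset=[[0, 0, 0.15], [0, 0, 0.2], [0, 0, 0.2], [0, 0, 0.2], [0, 0, 0.2], [0, 0, 0.2], [0, 0, 0.2], [0, 0, 0.2], [0, 0, 0.2], [0, 0, 0.15], [0, 0, 0.1], [0, 0, 0], [0, 0, 0]], rotation=[[0, 0, 0], [0, 0, 0], [0, 0, 0], [0, 0, 0], [0, 0, 0], [0, 0, 0], [0, 0, 0], [0, 0, 0], [0, 0, 0], [0, 0, 0], [0, 0, 0], [0, 0, 0], [0, 0, 0]])

```text
time: 11.75
tcp_pos: [0.5763, -0.0408, 0.0462]
ee_rot: [[0.659, -0.0, 0.752], [-0.752, -0.0, 0.659], [-0.0, -1.0, -0.0]]
force: [-0.8, 0.8, -1.8]
gripper_width: 0.227
```

```bash
cat > chk.py <<'E'
from m import *
o=observe();print(o["time"],o["tcp_pos"],o["force"])
for n in ("top","side"):
    s=snapshot(n);c,h=top(s)
    O,d,nn={"top":((613,-12.7),(.750,.661),(-.661,.750)),"side":((613,-5.4),(.752,.659),(-.659,.752))}[n]
    q=ontoplane(s,np.ones((480,640),bool),.028).reshape(480,640,3)[...,:2]*1000-O
    x=q@d;y=q@nn
    m=(x>40)&(x<150)&(abs(y)<45)&(h[...,0]>=19)&(h[...,0]<40)&(h[...,1]>60)&(h[...,2]>90)
    m=big(m);print(n,"slat jig x",x[m].min(),x[m].max(),"y",y[m].min(),y[m].max(),m.sum(),"z",np.median(c[m][:,2]))
    i=150;cv2.imwrite(f"pics/{n}_c.png",cv2.resize(s["frame"][165:305,210:350] if n=="top" else s["frame"][200:340,240:380],(400,400)))
cv2.imwrite("pics/chk%d.png"%(o["time"]*10),np.hstack([cv2.imread("pics/top_c.png"),cv2.imread("pics/side_c.png")]))
E
python3 chk.py;ls pics
```

```text
11.75 [ 0.57625923 -0.04083028  0.04617916] [-0.82613401  0.77136902 -1.75104213]
top slat jig x 104.71454832547586 110.85775463395525 y 5.645129476758875 12.932826379151312 12 z 0.21837496189717498
side slat jig x 61.30039766841074 109.68903126370637 y -15.210563329354702 11.836062332495784 283 z 0.02809163302168094
chk117.png
mask.png
s4.png
s5.png
side0.png
side_c.png
top0.png
top_c.png
w1.png
w2.png
w3.png
w4.png
```

The side view has the slat at jig x 61–110, which agrees with dead reckoning (nose at about 62). I push 20 mm more and then draw back.

servo_tool(offset=[[0, 0, 0.1], [0, 0, 0.1], [0, 0, 0.1], [0, 0, 0.1], [0, 0, 0], [0, 0, 0]], rotation=[[0, 0, 0], [0, 0, 0], [0, 0, 0], [0, 0, 0], [0, 0, 0], [0, 0, 0]])

```text
time: 12.45
tcp_pos: [0.5916, -0.0275, 0.0463]
ee_rot: [[0.659, 0.0, 0.752], [-0.752, -0.0, 0.659], [0.0, -1.0, 0.0]]
force: [0.2, 0.0, -1.8]
gripper_width: 0.223
```

```bash
python3 chk.py;ls pics | grep chk
```

```text
12.45 [ 0.59163489 -0.02749118  0.04628283] [ 0.21712056  0.02430991 -1.84847187]
top slat jig x 58.34542250938556 61.24008891269654 y 35.265828288482055 38.10792484022308 4 z 0.4308909210523753
side slat jig x 80.87114918616288 129.6327645037511 y -15.659549621825859 11.606765906205148 294 z 0.028147481415205487
chk117.png
chk124.png
```

Slat centre is at about 105 mm, inside the window. I draw straight back, lift, and return the stick to its original clear spot.

servo_tool(offset=[[0, 0, -0.15], [0, 0, -0.3], [0, 0, -0.4], [0, 0, -0.4], [0, 0, -0.4], [0, 0, -0.4], [0, 0, -0.4], [0, 0, -0.4], [0, 0, -0.4], [0, 0, -0.4], [0, 0, -0.4], [0, 0, -0.3], [0, 0, 0], [0, -0.3, 0], [0, -0.4, 0], [0, -0.4, 0], [0, -0.4, 0], [0, -0.3, 0], [0, 0, 0], [0, 0, 0]], rotation=[[0, 0, 0], [0, 0, 0], [0, 0, 0], [0, 0, 0], [0, 0, 0], [0, 0, 0], [0, 0, 0], [0, 0, 0], [0, 0, 0], [0, 0, 0], [0, 0, 0], [0, 0, 0], [0, 0, 0], [0, 0, 0], [0, 0, 0], [0, 0, 0], [0, 0, 0], [0, 0, 0], [0, 0, 0], [0, 0, 0]])

```text
time: 14.55
tcp_pos: [0.428, -0.1709, 0.1363]
ee_rot: [[0.659, 0.001, 0.752], [-0.752, -0.0, 0.659], [0.001, -1.0, 0.001]]
force: [-0.5, 0.1, -2.0]
gripper_width: 0.226
```

servo_tool(offset=[[0.3, 0, 0.03], [0.6, 0, 0.1], [0.6, 0, 0.1], [0.6, 0, 0.1], [0.6, 0, 0.1], [0.6, 0, 0.1], [0.2, 0, 0], [0, 0, 0], [0, 0, 0], [0, 0, 0], [0, 0, 0], [0, 0, 0]], rotation=[[0, 0, 0], [0, 0, 0], [0, 0, 0], [0, 0, 0], [0, 0, 0], [0, 0, 0], [0, 0, 0], [0, 0.8, 0], [0, 0.8, 0], [0, 0.7, 0], [0, 0, 0], [0, 0, 0]])

```text
time: 15.75
tcp_pos: [0.5624, -0.2849, 0.1352]
ee_rot: [[0.497, -0.002, 0.868], [-0.868, 0.001, 0.497], [-0.002, -1.0, -0.001]]
force: [0.1, 0.1, -0.4]
gripper_width: 0.229
```

Down 100 mm, slowing near the bench.

servo_tool(offset=[[0, 0.3, 0], [0, 0.4, 0], [0, 0.4, 0], [0, 0.4, 0], [0, 0.3, 0], [0, 0.1, 0], [0, 0.06, 0], [0, 0, 0], [0, 0, 0], [0, 0, 0]], rotation=[[0, 0, 0], [0, 0, 0], [0, 0, 0], [0, 0, 0], [0, 0, 0], [0, 0, 0], [0, 0, 0], [0, 0, 0], [0, 0, 0], [0, 0, 0]])

```text
time: 16.75
tcp_pos: [0.5639, -0.2856, 0.0395]
ee_rot: [[0.496, 0.002, 0.868], [-0.868, -0.001, 0.496], [0.002, -1.0, 0.001]]
force: [-0.4, -0.4, -0.5]
gripper_width: 0.229
```

servo_tool(offset=[[0, 0.04, 0], [0, 0.03, 0], [0, 0, 0], [0, 0, 0]], rotation=[[0, 0, 0], [0, 0, 0], [0, 0, 0], [0, 0, 0]])

```text
time: 17.15
tcp_pos: [0.563, -0.2851, 0.0347]
ee_rot: [[0.496, -0.0, 0.868], [-0.868, 0.0, 0.496], [-0.0, -1.0, -0.0]]
force: [-0.4, -0.3, -1.4]
gripper_width: 0.225
```

servo_tool(offset=[[0, 0.02, 0], [0, 0, 0], [0, 0, 0]], rotation=[[0, 0, 0], [0, 0, 0], [0, 0, 0]])

```text
time: 17.45
tcp_pos: [0.5632, -0.2853, 0.0339]
ee_rot: [[0.496, 0.0, 0.869], [-0.869, -0.0, 0.496], [0.0, -1.0, 0.0]]
force: [-0.3, 0.0, -0.5]
gripper_width: 0.231
```

At the original grip height. I release, rise and check.

servo_tool(offset=[[0, 0, 0], [0, 0, 0], [0, 0, 0], [0, 0, 0], [0, 0, 0], [0, 0, 0], [0, 0, 0], [0, 0, 0], [0, 0, 0], [0, 0, 0]], rotation=[[0, 0, 0], [0, 0, 0], [0, 0, 0], [0, 0, 0], [0, 0, 0], [0, 0, 0], [0, 0, 0], [0, 0, 0], [0, 0, 0], [0, 0, 0]], gripper=1)

```text
time: 18.45
tcp_pos: [0.5631, -0.2852, 0.0338]
ee_rot: [[0.496, 0.0, 0.868], [-0.868, -0.0, 0.496], [0.0, -1.0, 0.0]]
force: [-0.4, -0.2, -0.6]
gripper_width: 1.0
```

servo_tool(offset=[[0, -0.2, 0], [0, -0.4, 0], [0, -0.5, 0], [0, -0.5, 0], [0, -0.5, 0], [0, -0.5, 0], [0, -0.5, 0], [0, 0, -1], [0, 0, -1], [0, 0, 0], [0, 0, 0], [0, 0, 0]], rotation=[[0, 0, 0], [0, 0, 0], [0, 0, 0], [0, 0, 0], [0, 0, 0], [0, 0, 0], [0, 0, 0], [0, 0, 0], [0, 0, 0], [0, 0, 0], [0, 0, 0], [0, 0, 0]])

```text
time: 19.65
tcp_pos: [0.4769, -0.3346, 0.1894]
ee_rot: [[0.496, 0.001, 0.869], [-0.869, -0.0, 0.496], [0.001, -1.0, 0.001]]
force: [-0.7, -0.4, -0.9]
gripper_width: 0.999
```

```bash
python3 chk.py; python3 - <<'E'
from m import *
s=snapshot("wrist");c,h=top(s)
for nm,X in (("handle",(.564,-.286,.072)),("nose end",(.655,-.233,.018)),("tail end",(.528,-.307,.018))):
    p=s["K"]@(s["R"]@np.array(X)+s["t"]);u,v=(p/p[2])[:2].astype(int);print(nm,(u,v),c[v,u] if 0<=v<480 and 0<=u<640 else "")
s=snapshot("side");t=snapshot("top")
cv2.imwrite("pics/fin.png",np.hstack([cv2.resize(s["frame"][120:350,230:390],(400,575)),cv2.resize(t["frame"][165:305,215:450],(400,240))[:,:400] if 0 else cv2.resize(cv2.copyMakeBorder(t["frame"][165:305,215:450],0,195,0,0,cv2.BORDER_CONSTANT),(400,575))]))
E
```

```text
19.65 [ 0.47694056 -0.3346261   0.18938028] [-0.6737683  -0.42088537 -0.91337409]
top slat jig x 81.3536795672685 130.97310963121254 y -14.928035174307134 13.011646259641918 321 z 0.02859639619851219
side slat jig x 81.14441607596639 129.6327645037511 y -15.659549621825859 11.518833164239007 245 z 0.02832092220897062
handle (np.int64(315), np.int64(100)) [ 0.56423366 -0.28576851  0.07170234]
nose end (np.int64(313), np.int64(-34)) 
tail end (np.int64(314), np.int64(157)) [ 0.52818665 -0.30606283  0.01889136]
```

View pics/fin.png

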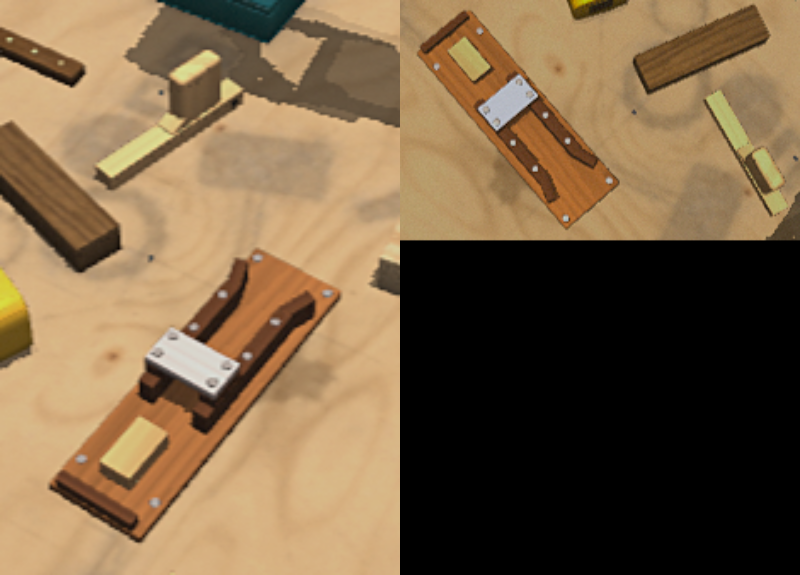

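Both views show the slat flat past the rails and clear of the end stop, at jig x 81–131 (centre about 106). The stick stands upright on the bench off the jig, and the arm is clear. I hand it in.

```bash
python3 -c "
from cell import hand_in
print(hand_in())"
```

```text
the job is handed in; nothing more can be done
None
```

I gripped the push stick by its handle and used its nose to feed the larger slat along the channel and under the bridge. I then drew the stick back out and stood it on the bench near its original spot. The job was handed in at about 20 s of the 48 s allowed; it reports no verdict.

- **Slat:** in both the top and side views it lies flat at jig x of about 81–131 mm, so its centre is near 106 mm against the 85–128 mm window. It sits within 2 mm of the centre line, with its top at about 28 mm, as it should be.
- **Stick:** it stands upright on its sole off the jig. The handle top measured 71.7 mm against 72 mm, and the sole near the tail 18.9 mm against 18 mm. The nose was outside the wrist view, so its height was judged from the side picture only.
- **Robot:** the gripper is open and clear of everything. The reported force never went above about 5 N.
- **Disagreement:** early on, the top and side cameras placed the scene about 7 mm apart in y. I used the wrist camera for the grasp and the entry into the channel, and measured the jig separately in each view for the final check.

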